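# Clamp a stone blank in the machine vise

### The job

Take the white stone blank out of its wooden cradle, set it down on the bare bench top and let go, then take it again by its two end faces and set it flat on the bed of the green vise, between the jaws, with its long sides facing the jaws and its ends sticking out evenly. Let go of it and crank the handle clockwise until the jaw holds the blank firmly against the fixed jaw; stop when you feel it tighten, because over-tightening crushes the soft stone. Let go of the crank and leave the tin and the loupe where they stand.

Things in the scene. Friction and masses are not known exactly. Their poses are not given: they have to be found in the camera images.
- blank: loose white marble block, 64 (its x) x 40 (its y) x 40 mm high (z), 0.2 to 0.4 kg; origin at the centre of its underside. In the cradle its ends (x = +-32 mm) are boxed in, so it can be gripped only by its long sides (across its y). A jaw force over 300 N crushes it; 15 N is the least that holds it. The bench round x = 0.46, y = 0.025 m is always bare
- cradle: fixed wooden cradle; origin at the centre of its underside, z up. Base board 110 (x) x 84 (y) x 12 mm; two cheeks 12 mm thick, 56 mm wide, standing across its x axis at x = +-34.5 to +-46.5 mm, their tops 57 mm above the bench. The blank starts on the base board between the cheeks with its x axis along the cradle's x axis
- vise: fixed green machine vise; origin on the bench, z up; x = closing direction along the screw, from the crank end (-x) to the fixed jaw (+x). In its frame, mm: foot flange x -98 to 58, 90 wide, 12 high; bed 46 wide, top at z 48; jaws 50 wide (y +-25), tops at z 90; fixed jaw 32 thick, bolted on with unknown shims: its face is at x = 17 to 23; screw bracket x -98 to -82, 88 high
- vise_seat (a point): point on top of the vise bed, mid width, at vise x = 0: 17 to 23 mm from the fixed jaw's face, so the centre of the 40 mm wide blank's underside comes within 3 mm of it when clamped; axes as vise. The blank's top will be 2 mm below the jaw tops, and fingers do not fit between blank and jaws
- vise_jaw: moving jaw, 34 mm thick, with a 6 mm steel face plate on stiff springs that gives up to 4 mm, 1 mm per 150 N; origin at bed height in the middle of the plate's face (uncompressed), which starts at vise x = -38 to -31.6 mm; axes as vise. It moves towards the fixed jaw (vise +x) by 16 mm per turn of the crank
- vise_crank (a joint): crank angle a, rad; starts between 0 and 2.5; at 0 the arm points up and the jaw face is at vise x = -38 mm. Grows when turned clockwise seen from the crank end, closing the jaw 16 mm per turn. Sleeve centre in the vise frame: y = -35 sin a, z = 70 + 35 cos a mm. The stone is first gripped at 5.9 to 8.3, depending on the shims: feel for it. The crank does not move lengthwise
- crank_grip (a point): middle of the black sleeve of the crank, which spins freely on its pin: 16 mm diameter, 52 mm long, horizontal along vise x, 35 mm off the screw axis, so that the gripper can keep pointing down while it goes round; turns with the crank. The steel arm is 30 mm from this point towards the vise
- screw_end (a point): fixed point on the screw axis, 70 mm above the bench: centre of the circle that crank_grip goes round; axes as vise. Turning freely takes 3 to 7 N at the sleeve (screw friction, which also keeps the jaw tight after release, up to about 45 N); once the stone is gripped each further 1 N at the sleeve adds about 14 N of jaw force, each 0.1 rad about 30 N
- tool_tin: bystander: ribbed tin, 73 mm diameter, 100 mm high; origin at the centre of its underside
- loupe: bystander: black loupe, 42 mm diameter, 40 mm high; origin at the centre of its underside

How it is judged:
On the way, in this order (a step that is already met when the one before it is completed fails the run):
1. the blank stands flat on the bench top, let go (height (world z) of blank below 0.004 m and angle between blank's own z axis and vertical below 0.05 rad and contact force between the fingers and blank below 0.1 N and linear speed of blank below 0.02 m/s), for 0.2 s.
2. the blank lies flat on the vise bed between the jaws, let go (z of blank in the frame of vise between 0.044 and 0.052 m and x of blank in the frame of vise between -0.025 and 0.008 m and y of blank in the frame of vise between -0.012 and 0.012 m and angle between the y axis of blank and the x axis of vise, either way round below 0.35 rad and contact force between the fingers and blank below 0.1 N and angle between blank's own z axis and vertical below 0.08 rad), for 0.2 s.
At the end, for the whole second after the job is handed in: The released blank lies flat on the vise bed (within 4 mm, 0.06 rad), square to the jaws (0.06 rad), within 12 mm of the middle of their width and 8 mm of vise_seat along the screw, still, and clamped by the moving jaw with over 15 N after the crank is let go (contact force between vise_jaw and blank above 15 N and z of blank in the frame of vise between 0.044 and 0.052 m and x of blank in the frame of vise between -0.008 and 0.008 m and y of blank in the frame of vise between -0.012 and 0.012 m and angle between the y axis of blank and the x axis of vise, either way round below 0.06 rad and angle between blank's own z axis and vertical below 0.06 rad and linear speed of blank below 0.01 m/s); the robot touches nothing.
It fails at once if the stone is crushed (more than 300 N from the jaw) (contact force between vise_jaw and blank above 300 N).
It fails at once if the tin is moved by more than 30 mm (distance of tool_tin from where it was at the start of the episode above 0.03 m).
It fails at once if the loupe is moved by more than 30 mm (distance of loupe from where it was at the start of the episode above 0.03 m).
It also fails if it takes over 72 s, if anything falls off the work surface, if the arm or the gripper's body presses on something with over 40 N, if the wrist force passes 120 N, or if a joint passes its speed limit or range.

### The arm

A 6-joint arm with a two-finger parallel gripper is mounted at the origin on a cart in front of the work surface, level with it; the furniture and walls round the work are solid. World frame = base frame: x ahead of the robot, y to its left, z up, the work surface at z = 0. Lengths are in m, angles in rad, forces in N, time in s.
With the tool pointing down it reaches from about 0.375 to 0.9 m from the base axis. Payload 3.1 kg.
Tool frame: the origin (TCP) lies at the very end of the fingers, on their centre line; the grasp point (between the pads) lies 19 mm behind it; z points along the fingers, y is the line along which they close (so a half turn about z gives the same grasp; the last joint's range is limited). The gripper opens to 85 mm and grips with 20 to 120 N. Pads are 22 mm wide; open, the fingers measure 114 mm over their backs; the gripper's body (76 mm by 85 mm) begins 54 mm behind the grasp point. The pads swing forward as they close: fully open they stand 13 mm farther back than shut.
Start: joints at [1.159, 0.527, 1.433, -0, 1.181, -0.178], TCP at [0.145, 0.608, 0.231] pointing down, gripper open.
Joint ranges: [-3.08, 3.08], [-0.75, 2.2], [0.22, 2.44], [-1.43, 4.57], [0, 2.65], [-2.85, 2.85]. Speed limits (rad/s): [2.79, 2.79, 3.14, 3.14, 3.14, 3.14].

### API

Orientations are given as a unit quaternion [x, y, z, w].
In Python, from station import sense, snapshot, camera_params, sign_off gives the robot as it stands.
- The arm moves only by the shell command python3 -m handwheel 'ROWS' [OPENING] [FORCE]. ROWS is JSON, a list that holds one entry, the list of rows, each a list of 4 numbers: the shift along the tool's x, y, z in units of 25 mm (1.0 is 25 mm), then the turn about the tool's z in units of 6 degrees (1.0 is 6 degrees). A call has 1 to 20 rows; each row shifts and turns the commanded pose from where the row before left it, along the tool's axes as they then stand; what a row does not reach is not made up. A row lasts 1/8 s, in which the tool goes at most 62.5 mm and 10.7 degrees, less where a joint would pass 70% of its speed; a pose out of reach is approached as far as the arm can. A call is refused whole if a number of a shift passes 1 or a number of a turn 1, either way. A call with a gripper value outside its range is refused whole. OPENING is the finger opening in mm, from 0 to 85.4, set as the call begins (- or left out, the last holds). The fingers move at their own pace and stop on an object; FORCE is the grip in N (left out, the last holds). Time passes only in rows, so rows that do not move let the fingers close. It gives the time, the measured TCP pose, the force, the opening and the grip force at its end, in the units of the state.
- sense(): the state, without advancing time (a new reading comes with each control period).
- snapshot(name): name is "scene" or "top" or "wrist"; returns (picture, depth): 400x640x3 uint8, red, green, blue; 400x640 float32, m along the optical axis (not along the pixel's ray), 0 where there is no reading.
- camera_params(name): a dict with "mtx" (3x3 intrinsics, pixels), "D" ([k1, k2, p1, p2, k3] as OpenCV has them; the pictures are not rectified), "extrinsics" (4x4, takes a point from camera to world coordinates); the wrist camera has in their place "hand_eye" (4x4, takes a point from camera to tool coordinates, whose origin is the TCP and whose axes are the flange's). Camera axes: x right, y up, looking along -z (the intrinsics and any distortion apply to the point x, -y, -z); pixel columns grow to the right and rows downward; lengths in m; the calibration is good to about 2 mm. A picture is of the moment at which its call begins: read the wrist's pose just before it. camera_params takes no time and is no camera call.
- sign_off(): hands the job in; it is judged then, once.
The state is a dict: "t": time; "q": joint angles; "qd": joint speeds; "tau": joint torques, N m; "tcp_pos": TCP position; "tool_rot": TCP orientation; "force": force on the tool from outside, world axes, zero at the start; "ft_torque": the same for the moment, N m; "finger_gap": opening from 0.0 (shut) to 1.0 (fully open); "gripper_force": force on a finger pad.
Only numpy, scipy, OpenCV 4.12 (cv2) and the standard library are available. Lean on these libraries where they do the work, as an engineer would, in place of code of your own. Each camera call takes 0.05 s, during which the arm holds its last target. There are 200 camera calls.

## Working session

There is one attempt and no reset: what is moved stays moved. The work goes in short steps, Python scripts to look and compute and a shell command to move; the robot and the scene stay as the last step left them, time stands still between calls to the robot, and variables do not carry over. Pictures are saved under pics/ and viewed, at most 10 in all, crops included, and the job is handed in when it is done.

```bash
mkdir -p pics; ls; python3 - <<'E'
from station import *
import cv2, numpy as np
s=sense(); print({k:np.round(v,3).tolist() for k,v in s.items()})
for n in ("scene","top","wrist"):
    p,d=snapshot(n); cv2.imwrite(f"pics/{n}0.png",p[:,:,::-1]); np.save(f"pics/{n}0.npy",d)
    c=camera_params(n); print(n,{k:np.round(v,3).tolist() for k,v in c.items()}, (d>0).mean())
E
```

```text
pics
{'t': 0.0, 'q': [1.159, 0.528, 1.434, -0.0, 1.181, -0.179], 'qd': [-0.001, 0.001, -0.001, 0.0, -0.001, 0.0], 'tau': [0.001, -44.234, -17.803, -0.0, 0.008, -0.0], 'tcp_pos': [0.144, 0.607, 0.23], 'tool_rot': [0.117, 0.993, -0.001, -0.0], 'force': [0.829, 0.297, 0.366], 'ft_torque': [-0.02, -0.007, 0.031], 'gripper_force': 0.0, 'finger_gap': 0.998}
scene {'mtx': [[393.27, 0.0, 322.455], [0.0, 393.27, 199.047], [0.0, 0.0, 1.0]], 'D': [-0.086, 0.0, 0.0, 0.0, 0.0], 'extrinsics': [[0.815, 0.35, -0.463, 0.174], [-0.58, 0.498, -0.645, -0.49], [0.005, 0.794, 0.609, 0.624], [0.0, 0.0, 0.0, 1.0]]} 0.99594140625
top {'mtx': [[381.296, 0.0, 323.008], [0.0, 381.296, 195.419], [0.0, 0.0, 1.0]], 'D': [-0.065, 0.0, 0.0, 0.0, 0.0], 'extrinsics': [[0.018, 0.997, -0.081, 0.476], [-1.0, 0.016, -0.019, 0.027], [-0.018, 0.081, 0.997, 0.933], [0.0, 0.0, 0.0, 1.0]]} 0.99634375
wrist {'mtx': [[320.917, 0.0, 317.521], [0.0, 320.917, 194.057], [0.0, 0.0, 1.0]], 'D': [-0.013, 0.0, 0.0, 0.0, 0.0], 'hand_eye': [[0.001, 0.958, 0.287, 0.073], [1.0, -0.002, 0.001, -0.0], [0.001, 0.287, -0.958, -0.142], [0.0, 0.0, 0.0, 1.0]]} 0.996015625
```

View pics/top0.png

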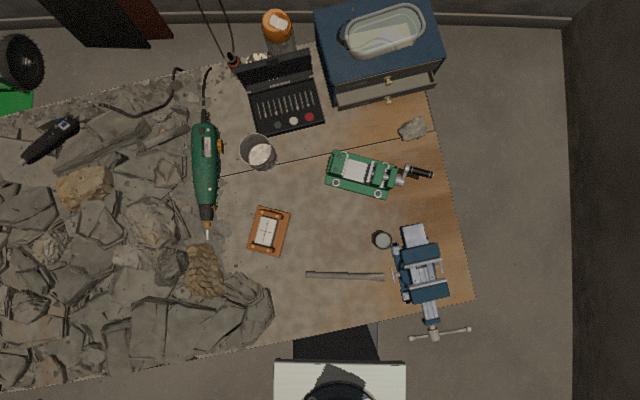

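View pics/scene0.png

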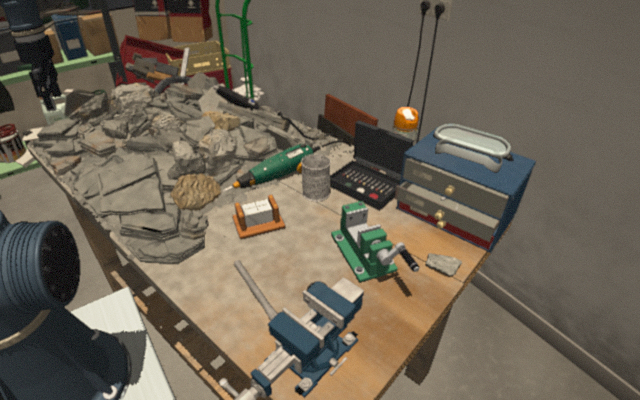

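Top view: the cradle with the white blank is at about (268,232), the green vise at (360,175) with its crank at (420,173), the tin at (258,152) and the loupe at (382,240). The scene view shows the same layout. Next I'll measure from colour masks and depth.

```bash
cat > h.py <<'E'
from station import *
import cv2, numpy as np
from scipy.spatial.transform import Rotation as R
def extr(n,s=None):
    c=camera_params(n)
    if n!="wrist": return c,np.array(c["extrinsics"])
    T=np.eye(4);T[:3,:3]=R.from_quat(s["tool_rot"]).as_matrix();T[:3,3]=s["tcp_pos"]
    return c,T@np.array(c["hand_eye"])
def rays(n,px,s=None):
    c,T=extr(n,s)
    u=cv2.undistortPoints(np.float64(px).reshape(-1,1,2),np.array(c["mtx"]),np.array(c["D"])).reshape(-1,2)
    return T[:3,3],np.c_[u[:,0],-u[:,1],-np.ones(len(u))]@T[:3,:3].T,T
def on_plane(n,px,z,s=None):
    o,d,_=rays(n,px,s); return o+d*((z-o[2])/d[:,2:])
def cloud(n,d,s=None):
    v,u=np.mgrid[:400,:640]
    o,r,_=rays(n,np.c_[u.ravel(),v.ravel()],s)
    return (o+r*d.reshape(-1,1)).reshape(400,640,3)
E
python3 - <<'E'
from h import *
p=cv2.imread("pics/top0.png"); d=np.load("pics/top0.npy")
P=cloud("top",d); hsv=cv2.cvtColor(p,cv2.COLOR_BGR2HSV)
m=P[:,:,2]; print("bench z",np.median(m[250:265,300:380]))
def rect(name,mask,z):
    mask=mask.astype(np.uint8)
    n,l,st,_=cv2.connectedComponentsWithStats(mask); k=1+np.argmax(st[1:,4]); 
    ys,xs=np.nonzero(l==k); q=on_plane("top",np.c_[xs,ys],z)[:,:2]
    r=cv2.minAreaRect(np.float32(q*1000)); print(name,len(xs),np.round(r[0],1),np.round(r[1],1),round(r[2],1), "mean",(q.mean(0)*1000).round(1), "z",np.median(m[l==k]))
box=lambda x0,x1,y0,y1:np.pad(np.ones((y1-y0,x1-x0),bool),((y0,400-y1),(x0,640-x1)))
B=box(240,300,200,262)
H,S,V=hsv[:,:,0],hsv[:,:,1],hsv[:,:,2]
rect("cradle",B&(H<20)&(S>110),.012)
rect("blankwhite",B&(S<60)&(V>120),.052)
rect("blankdepth",B&(m>.044)&(m<.08),.052)
G=box(315,405,140,210)
rect("green",G&(H>60)&(H<95)&(S>80),.012)
rect("visehigh",G&(m>.075),.09)
rect("tin",box(230,285,125,180)&(m>.085),.1)
rect("loupe",box(365,400,225,252)&(m>.03),.04)
rect("sleeve",box(405,440,160,185)&(V<50),.09)
for n,(x0,x1,y0,y1) in dict(a=(235,445,130,265)).items():
    cv2.imwrite("pics/crop1.png",cv2.resize(p[y0:y1,x0:x1],None,fx=3.8,fy=3.8,interpolation=cv2.INTER_CUBIC))
E
```

```text
bench z 0.00012884598682705306
cradle 999 [464.2 176. ] [ 83.3 109.8] 77.1 mean [464.4 172.7] z 0.013001566100863116
blankwhite 885 [465.4 155.2] [140.7 114.2] 1.3 mean [464.5 135.9] z -6.251673219626053e-05
blankdepth 748 [463.2 176. ] [56.8 93.4] 76.5 mean [462.7 175.5] z 0.052875607165755956
green 1177 [604.1 -45.9] [167.   87.3] 75.6 mean [599.1 -44.7] z 0.05196003834509544
visehigh 619 [592.5 -94.2] [84.3 54.2] 81.7 mean [591.7 -91.9] z 0.08841928455061165
tin 172 [645.6 196.8] [72.7 71.9] 1.8 mean [650.1 201.4] z 0.09791075544216132
loupe 245 [446.2 -95.8] [39.4 39.6] 0.5 mean [446.3 -95.5] z 0.0344243055791027
sleeve 111 [ 596.2 -170.2] [52.9 24.2] 74.1 mean [ 596.5 -165.2] z 0.09596839748988739
```

View pics/crop1.png

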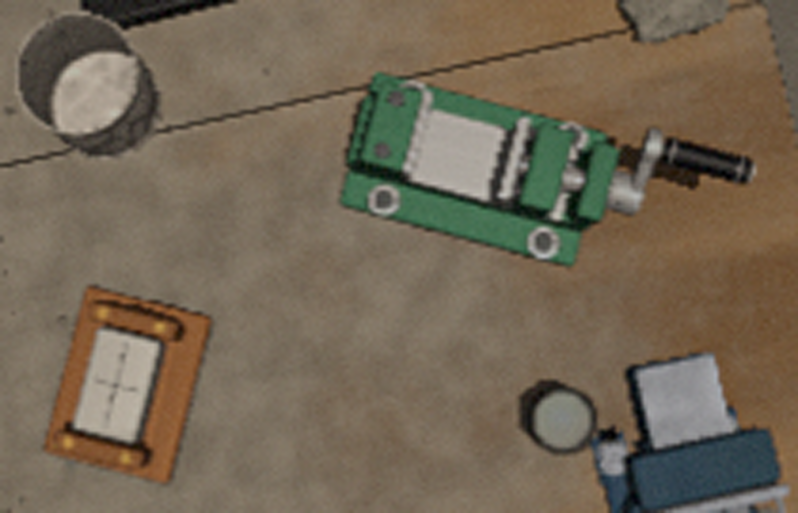

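Crop: the blank's top is at (117,385) with the cheeks above and below it. The vise bed is at (455,150), between the fixed jaw on the left and the moving jaw on the right. The sleeve is at (710,160). Now I'll work out the move to above the cradle.

```bash
cat >> h.py <<'E'
def go(x,y,z,yawy=None):
    """units of shift along present tool axes (turn done afterwards) to reach a TCP, tool y at yawy deg"""
    s=sense();M=R.from_quat(s["tool_rot"]).as_matrix()
    d=M.T@(np.array([x,y,z])-s["tcp_pos"])/.025
    yw=np.degrees(np.arctan2(M[1,1],M[0,1]))
    t=0 if yawy is None else -(((yawy-yw)+180)%360-180)/6
    print("units",d.round(2),"turn",round(t,2),"t",round(s["t"],2),"tcp",np.round(s["tcp_pos"],4),"yawy",round(yw,2),"tilt",np.round(M[:2,2],4),"F",np.round(s["force"],1),"q",np.round(s["q"],2))
E
python3 -c "
from h import *
go(.4637,.176,.15,77.0)"
```

```text
units [-16.42 -13.83   3.24] turn -0.07 t 0.15 tcp [0.1445 0.6075 0.2305] yawy 76.6 tilt [-0.0007 -0.0015] F [-0.7 -0.2  0.1] q [ 1.16  0.53  1.43  0.    1.18 -0.18]
```

```bash
python3 -m handwheel '[[[-0.5,-0.42,0.1,0],[-1,-0.84,0.2,0],[-1,-0.84,0.2,0],[-1,-0.84,0.2,0],[-1,-0.84,0.2,0],[-1,-0.84,0.2,0],[-1,-0.84,0.2,0],[-1,-0.84,0.2,0],[-1,-0.84,0.2,0],[-1,-0.84,0.2,0],[-1,-0.84,0.2,0],[-1,-0.84,0.2,0],[-1,-0.84,0.2,0],[-1,-0.84,0.2,0],[-1,-0.84,0.2,0],[-1,-0.84,0.2,0],[-0.92,-0.81,0.14,-0.07],[0,0,0,0],[0,0,0,0]]]' 85
python3 - <<'E'
from h import *
s=sense(); p,d=snapshot("wrist"); p=p[:,:,::-1].copy(); cv2.imwrite("pics/w1.png",p); np.save("pics/w1.npy",d)
P=cloud("wrist",d,s); m=P[:,:,2]; hsv=cv2.cvtColor(p,cv2.COLOR_BGR2HSV)
near=np.hypot(P[:,:,0]-.464,P[:,:,1]-.176)<.07
for nm,k in (("top",near&(abs(m-.052)<.006)&(hsv[:,:,1]<70)),("dep",near&(m>.047)&(m<.07)),("board",near&(m>.008)&(m<.07))):
    q=np.float32(P[:,:,:2][k]*1000)
    r=cv2.minAreaRect(q); print(nm,len(q),np.round(r[0],1),np.round(r[1],1),round(r[2],1),q.mean(0),np.median(m[k]))
go(.4637,.176,.15,77.0)
E
```

```text
t: 2.52
tcp_pos: [0.463, 0.1763, 0.1502]
tool_rot: [0.113, 0.994, -0.0, -0.001]
force: [-0.1, 0.5, -0.4]
finger_gap: 0.993
gripper_force: 0.0
top 3953 [469.1 176.3] [52.3 80.7] 77.4 [461.5558  178.39899] 0.051690130912783044
dep 6306 [463.5 177.8] [56.1 92.6] 77.0 [461.209   178.44359] 0.05217673348118593
board 11639 [463.5 177.8] [ 84.1 109.3] 76.7 [458.468   178.87677] 0.05052815219600068
units [-0.04 -0.02  0.01] turn 0.01 t 2.58 tcp [0.4629 0.1767 0.1503] yawy 77.03 tilt [-0.0011  0.    ] F [-0.  -0.1 -0.9] q [ 0.14  0.48  1.83  0.    0.83 -1.21]
```

View pics/w1.png

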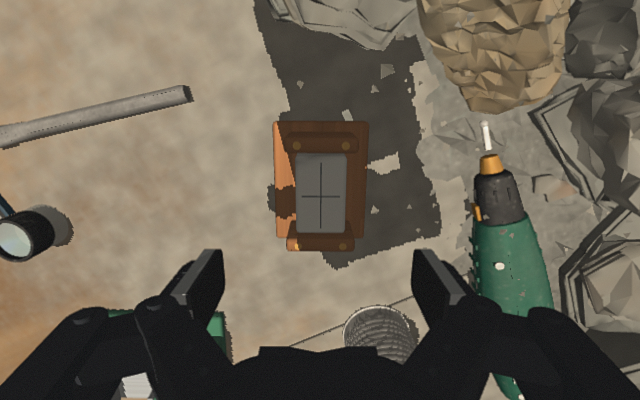

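The wrist view shows the blank centred at (321,193), midway between the fingertips at (222,255) and (415,255). Descend and grip.

```bash
python3 -m handwheel '[[[-0.03,0,0.5,0],[0,0,1,0],[0,0,1,0],[0,0,1,0],[0,0,1,0],[0,0,0.5,0],[0,0,0.3,0],[0,0,0,0],[0,0,0,0]]]' 85; python3 -m handwheel '[[[0,0,0,0],[0,0,0,0],[0,0,0,0],[0,0,0,0],[0,0,0,0],[0,0,0,0]]]' 36 50
python3 -c "
from h import *
go(.46,.025,.09)"
```

```text
t: 3.7
tcp_pos: [0.4652, 0.1765, 0.0184]
tool_rot: [0.113, 0.994, 0.0, 0.001]
force: [1.0, -0.1, -0.0]
finger_gap: 0.998
gripper_force: 0.0
t: 4.45
tcp_pos: [0.4651, 0.1765, 0.0183]
tool_rot: [0.113, 0.994, 0.0, 0.0]
force: [-0.8, -0.2, 5.5]
finger_gap: 0.463
gripper_force: 51.7
units [-1.17 -5.95 -2.87] turn 0 t 4.45 tcp [0.4651 0.1765 0.0183] yawy 77.02 tilt [0.001  0.0002] F [-0.8 -0.2  5.5] q [ 0.14  0.73  1.9   0.    0.51 -1.21]
```

```bash
python3 -m handwheel '[[[0,0,-0.4,0],[0,0,-0.8,0],[0,0,-1,0],[-0.1,-0.5,-1,0],[-0.2,-1,0,0],[-0.2,-1,0,0],[-0.2,-1,0,0],[-0.2,-1,0,0],[-0.2,-1,0.4,0],[-0.07,-0.45,0.8,0],[0,0,1,0],[0,0,0.8,0],[0,0,0.4,0],[0,0,0.2,0],[0,0,0,0]]]'
python3 -c "
from h import *
go(.46,.025,.0065)"
```

```text
t: 6.32
tcp_pos: [0.4599, 0.0249, 0.0079]
tool_rot: [0.113, 0.994, -0.0, 0.0]
force: [-0.4, -0.3, -2.3]
finger_gap: 0.462
gripper_force: 50.9
units [-0.    0.    0.06] turn 0 t 6.33 tcp [0.4599 0.0249 0.0079] yawy 77.03 tilt [ 0.0001 -0.    ] F [-0.4 -0.3 -2.3] q [-0.19  0.74  1.99 -0.    0.41 -1.53]
```

```bash
python3 -m handwheel '[[[0,0,0.06,0],[0,0,0,0],[0,0,0,0]]]'; python3 -m handwheel '[[[0,0,0,0],[0,0,0,0],[0,0,0,0],[0,0,0,0],[0,0,-0.5,0],[0,0,-1,0],[0,0,-1,0],[0,0,-1,0],[0,0,-1,0],[0,0,-0.8,0]]]' 85
python3 -m handwheel '[[[0,0,0,0.5],[0,0,0,1],[0,0,0,1],[0,0,0,1],[0,0,0,1],[0,0,0,1],[0,0,0,1],[0,0,0,1],[0,0,0,1],[0,0,0,1],[0,0,0,1],[0,0,0,1],[0,0,0,1],[0,0,0,1],[0,0,0,1],[0,0,0,0.7],[0,0,0,0],[0,0,0,0]]]'
python3 - <<'E'
from h import *
for n in ("wrist","top"):
    s=sense(); p,d=snapshot(n); p=p[:,:,::-1].copy(); cv2.imwrite(f"pics/{n}2.png",p); np.save(f"pics/{n}2.npy",d)
    P=cloud(n,d,s); m=P[:,:,2]; hsv=cv2.cvtColor(p,cv2.COLOR_BGR2HSV)
    near=np.hypot(P[:,:,0]-.46,P[:,:,1]-.025)<.055
    k=near&(m>.034)&(m<.046)
    if k.sum()>20:
        q=np.float32(P[:,:,:2][k]*1000)
        r=cv2.minAreaRect(q); print(n,len(q),np.round(r[0],1),np.round(r[1],1),round(r[2],1),q.mean(0),np.median(m[k]))
go(.46,.025,.01,-12.9)
E
```

```text
t: 6.7
tcp_pos: [0.46, 0.0248, 0.0066]
tool_rot: [0.113, 0.994, -0.0, 0.0]
force: [0.0, -0.1, -1.2]
finger_gap: 0.455
gripper_force: 50.9
t: 7.95
tcp_pos: [0.4598, 0.0249, 0.1406]
tool_rot: [0.113, 0.994, -0.0, 0.001]
force: [-0.6, 0.5, -0.1]
finger_gap: 0.994
gripper_force: 0.0
t: 10.2
tcp_pos: [0.4598, 0.0249, 0.1392]
tool_rot: [0.789, 0.615, 0.0, 0.0]
force: [-0.1, 1.1, 0.0]
finger_gap: 0.994
gripper_force: 0.0
wrist 3903 [458.3  24.4] [40.6 63.9] 77.2 [458.7884    25.824268] 0.03980414392019044
units [0.01 0.01 5.16] turn -0.21 t 10.3 tcp [0.4598 0.0249 0.139 ] yawy -14.13 tilt [ 0.0002 -0.0001] F [-0.2 -0.6 -0.8] q [-0.19  0.46  1.93 -0.    0.75  0.06]
```

View pics/wrist2.png

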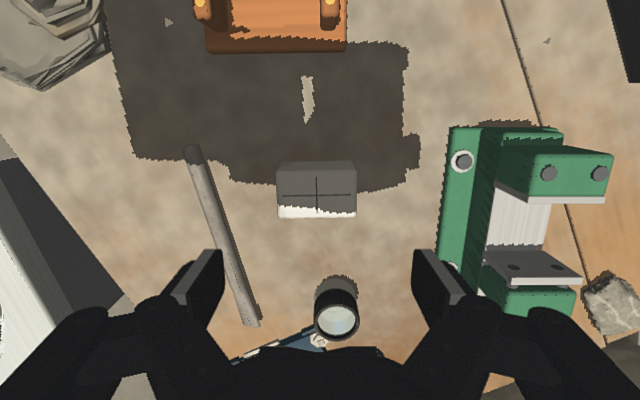

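The wrist view shows the released blank flat on the bench at (317,188), centred between the fingers, with the vise at the right. Rect says the long axis is at -12.8°. I'll take it by its ends.

```bash
python3 -m handwheel '[[[0.02,0.05,0.5,-0.2],[0,0,1,0],[0,0,1,0],[0,0,1,0],[0,0,1,0],[0,0,0.5,0],[0,0,0.28,0],[0,0,0,0],[0,0,0,0]]]' 85; python3 -m handwheel '[[[0,0,0,0],[0,0,0,0],[0,0,0,0],[0,0,0,0],[0,0,0,0]]]' 58 50
python3 -c "
from h import *
go(.6,-.046,.15)"
```

```text
t: 11.42
tcp_pos: [0.4616, 0.025, 0.0074]
tool_rot: [0.782, 0.623, 0.0, 0.001]
force: [0.4, 0.3, -0.0]
finger_gap: 0.995
gripper_force: 0.0
t: 12.05
tcp_pos: [0.461, 0.0251, 0.0076]
tool_rot: [0.782, 0.623, 0.0, 0.0]
force: [0.3, -0.4, 4.7]
finger_gap: 0.74
gripper_force: 55.4
units [-1.52  6.06 -5.69] turn 0 t 12.05 tcp [0.461  0.0251 0.0076] yawy -12.97 tilt [ 0.0003 -0.0001] F [ 0.3 -0.4  4.7] q [-0.19  0.74  1.99  0.    0.41  0.04]
```

```bash
python3 - <<'E'
from h import *
# vise geometry from the first top view (unoccluded) and wrist2
for n,f in (("top","top0"),("scene","scene0")):
    d=np.load(f"pics/{f}.npy"); p=cv2.imread(f"pics/{f}.png"); P=cloud(n,d); hsv=cv2.cvtColor(p,cv2.COLOR_BGR2HSV)
    a=np.radians(75.6); ux=np.array([np.cos(a),np.sin(a)]); uy=np.array([-ux[1],ux[0]])
    o=np.array([.600,-.045])
    X=(P[:,:,:2]-o)@ux*1000; Y=(P[:,:,:2]-o)@uy*1000; Z=P[:,:,2]*1000
    reg=(abs(X)<110)&(abs(Y)<60)
    fl=reg&(Z>7)&(Z<20); q=np.float32(P[fl][:,:2]*1000); r=cv2.minAreaRect(q); print(n,"flange",len(q),np.round(r[0],1),np.round(r[1],1),r[2], np.percentile(X[fl],[0,1,99,100]).round(1),np.percentile(Y[fl],[0,1,99,100]).round(1))
    hi=reg&(Z>83)&(Z<97); print("high X hist",np.histogram(X[hi],np.arange(-110,111,5)))
    print("high Y",np.percentile(Y[hi],[1,5,50,95,99]).round(1))
E
```

```text
top flange 834 [605.2 -41.6] [153.3  90.7] 76.2525863647461 [-72.4 -70.5  79.7  81.8] [-49.6 -48.7  40.3  40.9]
high X hist (array([ 3,  5,  7, 11, 22,  8,  1, 23, 46, 45, 35,  0,  1, 39, 51, 52, 50,
       38, 25, 47,  0,  0,  0,  0,  0,  0,  0,  0,  0,  0, 26, 48, 50, 49,
       50, 48, 29,  0,  0,  0,  0,  0,  0,  0]), array([-110, -105, -100,  -95,  -90,  -85,  -80,  -75,  -70,  -65,  -60,
        -55,  -50,  -45,  -40,  -35,  -30,  -25,  -20,  -15,  -10,   -5,
          0,    5,   10,   15,   20,   25,   30,   35,   40,   45,   50,
         55,   60,   65,   70,   75,   80,   85,   90,   95,  100,  105,
        110]))
high Y [-29.8 -26.5  -5.6  18.1  20.2]
scene flange 796 [605.9 -41.5] [156.9  90.1] 75.77536010742188 [-73.5 -72.5  79.3  83.2] [-50.1 -47.8  40.   40.4]
high X hist (array([  5,   4,   3,  48,  29,  12,  12,  62,  59,  47,  22,   0,   4,
       101,  44,  47,  43,  23,  26,  66,   4,   0,   0,   0,   0,   0,
         0,   0,   0,   0,  73,  38,  34,  42,  38,  28,  17,   0,   0,
         0,   0,   0,   0,   0]), array([-110, -105, -100,  -95,  -90,  -85,  -80,  -75,  -70,  -65,  -60,
        -55,  -50,  -45,  -40,  -35,  -30,  -25,  -20,  -15,  -10,   -5,
          0,    5,   10,   15,   20,   25,   30,   35,   40,   45,   50,
         55,   60,   65,   70,   75,   80,   85,   90,   95,  100,  105,
        110]))
high Y [-29.1 -26.6  -6.   18.5  19.8]
```

```bash
python3 - <<'E'
from h import *
a=np.radians(76.0); ux=np.array([np.cos(a),np.sin(a)]); uy=np.array([-ux[1],ux[0]]); o=np.array([.6103,-.0222])
s2=dict(tcp_pos=[.4598,.0249,.139],tool_rot=[.789,.615,0,0])
for n,f in (("top","top0"),("scene","scene0"),("wrist","wrist2"),("top","top2")):
    P=cloud(n,np.load(f"pics/{f}.npy"),s2)
    X=(P[:,:,:2]-o)@ux*1000; Y=(P[:,:,:2]-o)@uy*1000; Z=P[:,:,2]*1000
    hi=(Z>85)&(Z<95)&(abs(Y)<22)
    mj=hi&(X>-75)&(X<-15); fj=hi&(X>5)&(X<65)
    for nm,k in (("mov",mj),("fix",fj)):
        if k.sum()>20:
            print(f,nm,k.sum(),"X",np.percentile(X[k],[0,2,98,100]).round(1)); 
            allY=(Z>85)&(Z<95)&(X>5)&(X<65)&(abs(Y)<50); print("   Yext",np.percentile(Y[allY],[1,99]).round(1))
            edge=[]
            for y in range(-22,22,4):
                b=k&(Y>=y)&(Y<y+4)
                if b.sum()>3: edge.append((y+2,(X[b].max() if nm=="mov" else X[b].min())))
            e=np.array(edge); c=np.polyfit(e[:,0],e[:,1],1); print("   face",e[:,1].round(1),"skew deg",np.degrees(np.arctan(-c[0])).round(2))
    bed=(Z>44)&(Z<52)&(X>-30)&(X<15); print(f,"bed",bed.sum(),np.percentile(Y[bed&(abs(Y)<35)],[1,50,99]).round(1))
t=o+ux*-.0077; print(t); go(t[0],t[1],.135,-14.0)
E
```

```text
top0 mov 252 X [-68.8 -68.1 -35.4 -35.1]
   Yext [-24.3  23.9]
   face [-36.1 -35.1 -35.8 -35.3 -35.6 -36.8 -35.3 -36.5 -35.2 -36.  -35.1] skew deg -0.15
top0 fix 259 X [17.4 18.5 47.6 48.9]
   Yext [-24.3  23.9]
   face [19.1 18.5 18.9 18.3 19.4 18.2 19.2 18.1 19.7 18.5 17.4] skew deg 0.9
top0 bed 374 [-22.7   0.2  22.9]
scene0 mov 283 X [-71.5 -68.5 -35.8 -34.4]
   Yext [-24.1  24.1]
   face [-35.5 -34.7 -38.4 -36.3 -37.2 -35.8 -34.4 -36.  -37.1 -34.5 -37.5] skew deg 0.21
scene0 fix 221 X [16.9 17.2 48.  49.6]
   Yext [-24.1  24.1]
   face [17.6 17.8 17.2 17.2 18.  17.3 18.  18.6 16.9 19.1 16.9] skew deg -0.48
scene0 bed 160 [-22.3  13.3  22.7]
wrist2 mov 1986 X [-67.3 -64.1 -34.8 -33.9]
   Yext [-23.6  25. ]
   face [-34.7 -34.4 -33.9 -34.4 -34.5 -34.6 -34.4 -34.5 -34.2 -34.6 -34.3] skew deg -0.03
wrist2 fix 3496 X [18.2 19.4 49.7 50.2]
   Yext [-23.6  25. ]
   face [18.7 18.8 18.7 18.8 18.8 18.6 18.9 18.8 18.9 18.9 18.2] skew deg 0.23
wrist2 bed 2765 [-22.1   4.1  23.7]
top2 mov 251 X [-69.2 -68.2 -35.4 -34.9]
   Yext [-24.4  24. ]
   face [-36.  -35.1 -35.7 -35.2 -35.6 -36.3 -35.3 -36.4 -35.4 -35.8 -34.9] skew deg -0.21
top2 fix 265 X [17.4 18.5 47.7 49.5]
   Yext [-24.4  24. ]
   face [19.1 18.5 18.9 18.4 19.4 18.2 19.2 18.1 19.7 18.5 17.4] skew deg 0.89
top2 bed 380 [-22.6   0.6  23.2]
[ 0.6084372  -0.02967128]
units [-0.81  6.24 -5.09] turn 0.17 t 12.05 tcp [0.461  0.0251 0.0076] yawy -12.97 tilt [ 0.0003 -0.0001] F [ 0.3 -0.4  4.7] q [-0.19  0.74  1.99  0.    0.41  0.04]
```

```bash
python3 -m handwheel '[[[0,0,-0.4,0],[0,0,-0.8,0],[0,0,-1,0],[0,0,-1,0],[0,0,-1,0],[-0.1,0.5,-0.89,0.17],[-0.12,1,0,0],[-0.12,1,0,0],[-0.12,1,0,0],[-0.12,1,0,0],[-0.12,1,0,0],[-0.08,0.6,0,0],[0,0.1,0,0],[0,0,0,0],[0,0,0,0]]]'
python3 - <<'E'
from h import *
s=sense(); p,d=snapshot("wrist"); cv2.imwrite("pics/w3.png",p[:,:,::-1]); np.save("pics/w3.npy",d)
a=np.radians(76.0); ux=np.array([np.cos(a),np.sin(a)]); uy=np.array([-ux[1],ux[0]]); o=np.array([.6103,-.0222])
P=cloud("wrist",d,s); X=(P[:,:,:2]-o)@ux*1000; Y=(P[:,:,:2]-o)@uy*1000; Z=P[:,:,2]*1000
k=(Z>155)&(Z<180)&(abs(X)<50)&(abs(Y)<34); 
if k.sum()>20:
    r=cv2.minAreaRect(np.float32(np.c_[X[k],Y[k]])); print("blank top in vise",np.median(Z[k]),np.round(r[0],1),np.round(r[1],1),r[2])
k=(Z>85)&(Z<95)&(abs(Y)<22)&(X>5)&(X<65); print("fix",k.sum(),np.percentile(X[k],[0,2,98]) if k.sum() else "")
go(.6084,-.0296,.0565,-14.0)
E
```

```text
t: 13.92
tcp_pos: [0.6057, -0.0306, 0.1339]
tool_rot: [0.788, 0.616, -0.001, -0.001]
force: [-1.0, -0.4, -2.8]
finger_gap: 0.738
gripper_force: 55.7
blank top in vise 165.90777724213135 [-9.5  0. ] [40. 68.] 0.02564200945198536
fix 4133 [17.7987228  18.64165593 49.14130533]
units [0.07 0.09 3.1 ] turn 0.0 t 13.97 tcp [ 0.606  -0.0307  0.134 ] yawy -13.97 tilt [-0.0012  0.0003] F [ 0.7 -0.9 -2. ] q [-0.23  0.63  1.56  0.    0.95  0.01]
```

View pics/w3.png

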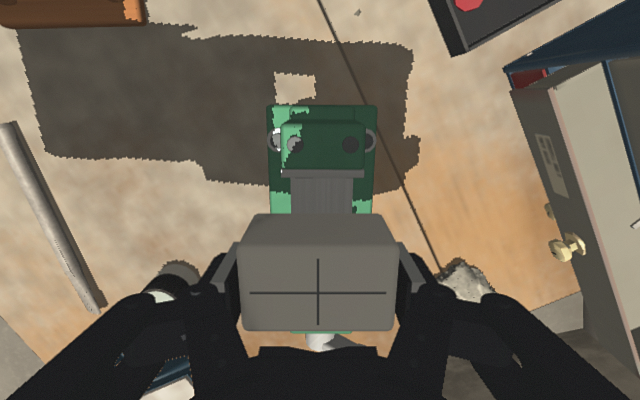

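The wrist view shows the blank at (318,270), square in the fingers above the bed, with the fixed jaw at (322,150) ahead of it. Descend.

```bash
python3 -m handwheel '[[[0.06,0.09,0,0],[0,0,0,0],[0,0,0.4,0],[0,0,0.7,0],[0,0,0.7,0],[0,0,0.5,0],[0,0,0.4,0],[0,0,0.25,0],[0,0,0,0],[0,0,0,0]]]'
python3 -c "
from h import *
go(.6084,-.0296,.0556,-14.0)"
```

```text
t: 15.22
tcp_pos: [0.6099, -0.0304, 0.0608]
tool_rot: [0.788, 0.616, 0.0, 0.0]
force: [0.7, -0.5, -2.2]
finger_gap: 0.737
gripper_force: 55.7
units [ 0.01 -0.07  0.21] turn 0.0 t 15.22 tcp [ 0.6099 -0.0304  0.0608] yawy -13.99 tilt [ 0.0012 -0.0003] F [ 0.7 -0.5 -2.2] q [-0.23  0.74  1.59  0.    0.81  0.01]
```

```bash
python3 -m handwheel '[[[0,-0.04,0.1,0],[0,0,0.08,0],[0,0,0,0],[0,0,0,0]]]'
python3 -c "
from h import *
go(.6084,-.0296,.0556,-14.0)"
```

```text
t: 15.72
tcp_pos: [0.6086, -0.03, 0.0558]
tool_rot: [0.788, 0.616, 0.0, 0.0]
force: [-0.4, 0.2, -2.0]
finger_gap: 0.742
gripper_force: 56.0
units [ 0.02 -0.01  0.01] turn 0.0 t 15.72 tcp [ 0.6086 -0.03    0.0558] yawy -13.99 tilt [ 0.0001 -0.0001] F [-0.4  0.2 -2. ] q [-0.23  0.74  1.6  -0.    0.8   0.01]
```

```bash
python3 -m handwheel '[[[0,0,0,0],[0,0,0,0],[0,0,0,0],[0,0,0,0],[0,0,-0.5,0],[0,0,-1,0],[0,0,-1,0],[0,0,-1,0],[0,0,-0.8,0],[0,0,0,0],[0,0,0,0]]]' 85
python3 - <<'E'
from h import *
a=np.radians(76.0); ux=np.array([np.cos(a),np.sin(a)]); uy=np.array([-ux[1],ux[0]]); o=np.array([.6103,-.0222])
s=sense()
for n in ("wrist","top"):
    p,d=snapshot(n); cv2.imwrite(f"pics/{n}4.png",p[:,:,::-1]); np.save(f"pics/{n}4.npy",d)
    P=cloud(n,d,s); X=(P[:,:,:2]-o)@ux*1000; Y=(P[:,:,:2]-o)@uy*1000; Z=P[:,:,2]*1000
    k=(Z>82)&(Z<93)&(X>-27)&(X<14)&(abs(Y)<45)
    if k.sum()>20:
        r=cv2.minAreaRect(np.float32(np.c_[X[k],Y[k]])); print(n,"blank",k.sum(),np.median(Z[k]),np.round(r[0],1),np.round(r[1],1),r[2],X[k].mean(),Y[k].mean())
d=np.load("pics/top0.npy"); 
for n,f in (("top","top0"),("scene","scene0")):
    P=cloud(n,np.load(f"pics/{f}.npy")); p=cv2.imread(f"pics/{f}.png"); V=p.max(2)
    X=(P[:,:,:2]-o)@ux*1000; Y=(P[:,:,:2]-o)@uy*1000; Z=P[:,:,2]*1000
    k=(Z>40)&(Z<115)&(X<-100)&(X>-220)&(abs(Y)<60)
    dk=k&(V<70)
    for nm,q in(("all",k),("dark",dk)): print(f,nm,q.sum(),"X",np.percentile(X[q],[1,5,50,95,99]).round(1),"Y",np.percentile(Y[q],[1,5,50,95,99]).round(1),"Z",np.percentile(Z[q],[1,50,99]).round(1))
go(.6084,-.0296,.0556,-14.0)
E
```

```text
t: 17.1
tcp_pos: [0.608, -0.0299, 0.163]
tool_rot: [0.788, 0.616, -0.0, -0.0]
force: [-0.4, 0.7, 1.3]
finger_gap: 0.994
gripper_force: 0.0
wrist blank 4566 87.7944271726933 [-7.9  0.1] [38.1 64.2] 0.038858458399772644 -6.965637169455819 0.1589113937234316
top0 all 321 X [-174.6 -169.5 -125.5 -103.9 -101.3] Y [-34.9 -33.  -22.3   8.6  11.7] Z [ 71.8  97.  103.9]
top0 dark 167 X [-171.6 -169.6 -144.2 -110.2 -109.5] Y [-34.6 -33.2 -24.9 -19.  -12.3] Z [ 81.   98.2 102.8]
scene0 all 497 X [-173.4 -171.5 -116.8 -104.6 -101.5] Y [-34.2 -31.1 -20.1   8.9  10.9] Z [ 64.3  95.  104.6]
scene0 dark 136 X [-171.8 -170.4 -148.3 -128.4 -123.1] Y [-30.  -29.1 -22.6 -19.1 -18.5] Z [ 93.6 100.6 103.4]
units [0.02 0.03 4.27] turn -0.0 t 17.2 tcp [ 0.6077 -0.0299  0.1623] yawy -14.0 tilt [-0.0021  0.0005] F [-0.9 -0.7  0.3] q [-0.23  0.59  1.54  0.    1.02  0.01]
```

The blank measures centred in the vise at (-7.9, 0.1) mm and flat. The crank angle is about 0.78 rad. Now I'll move above the sleeve.

```bash
python3 -m handwheel '[[[-0.5,0.1,0,0],[-1,0.2,0,0],[-1,0.2,0,0],[-1,0.2,0,0],[-1,0.2,0,0],[-0.8,0.1,0,0],[-0.4,0,0,0],[0,0,0,0],[0,0,0,0]]]' 45
python3 - <<'E'
from h import *
a=np.radians(76.0); ux=np.array([np.cos(a),np.sin(a)]); uy=np.array([-ux[1],ux[0]]); o=np.array([.6103,-.0222])
s=sense(); p,d=snapshot("wrist"); cv2.imwrite("pics/w5.png",p[:,:,::-1]); np.save("pics/w5.npy",d)
P=cloud("wrist",d,s); V=p.max(2)
X=(P[:,:,:2]-o)@ux*1000; Y=(P[:,:,:2]-o)@uy*1000; Z=P[:,:,2]*1000
k=(Z>60)&(Z<112)&(X<-100)&(X>-220)&(abs(Y)<60)&(np.hypot(X+150,Y+25)<60)
for lo,hi in ((-180,-165),(-165,-150),(-150,-135),(-135,-122),(-122,-108)):
    q=k&(X>lo)&(X<hi); 
    if q.sum()>5: print(lo,hi,q.sum(),"Y",np.percentile(Y[q],[1,5,50,95,99]).round(1),"Z",np.percentile(Z[q],[1,50,98]).round(1))
q=k&(Z>90); print(np.percentile(X[q],[0,2,98]).round(1))
t=o+ux*-.150+uy*-.025; go(t[0],t[1],.083,-14)
E
```

```text
t: 18.32
tcp_pos: [0.5982, -0.1736, 0.1632]
tool_rot: [0.788, 0.616, 0.0, -0.0]
force: [-0.3, -0.7, 0.1]
finger_gap: 0.525
gripper_force: 0.0
-180 -165 230 Y [-34.3 -33.5 -26.4 -20.  -18.8] Z [ 93.5  98.2 100.6]
-165 -150 445 Y [-34.2 -33.4 -26.4 -19.5 -19.4] Z [ 93.3  98.6 100.4]
-150 -135 462 Y [-34.  -33.2 -26.6 -20.1 -19.4] Z [ 94.   98.6 100.5]
-135 -122 442 Y [-34.5 -33.7 -26.9 -19.6 -19.5] Z [ 93.2  98.4 100.5]
-122 -108 1132 Y [-36.3 -34.  -17.6   7.8  11. ] Z [ 74.8  91.7 102.5]
[-175.3 -171.5 -109.9]
units [-0.02  0.01  3.21] turn 0.01 t 18.38 tcp [ 0.5983 -0.1734  0.1633] yawy -13.94 tilt [-0.0003  0.0004] F [-0.7  0.5  1.4] q [-0.46  0.6   1.5   0.    1.04 -0.22]
```

View pics/w5.png

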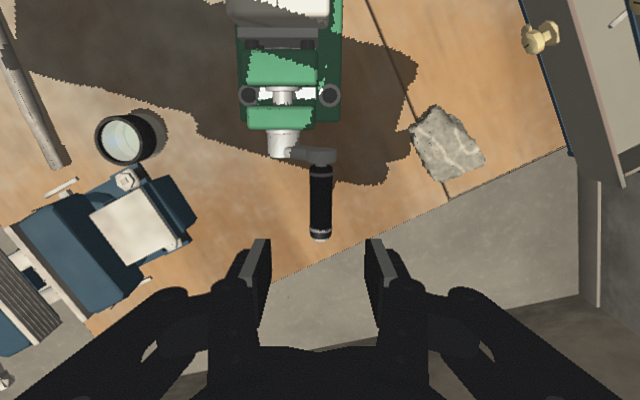

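The wrist view shows the sleeve vertical at (320,200), midway between the fingers at (270,265) and (365,265). The blue vise is at the left, and I'll check its clearance before descending.

```bash
python3 - <<'E'
from h import *
P=cloud("top",np.load("pics/top0.npy")).reshape(-1,3)
k=(P[:,0]>.42)&(P[:,0]<.56)&(P[:,1]>-.28)&(P[:,1]<-.13)&(P[:,2]>.02)&(P[:,2]<.25); q=P[k]
for y in np.arange(-.28,-.13,.025):
    b=q[(q[:,1]>=y)&(q[:,1]<y+.025)]
    if len(b): print(round(y,3),"maxx",b[:,0].max().round(3),"z there",b[b[:,0]>b[:,0].max()-.02][:,2].max().round(3))
E
python3 -m handwheel '[[[0,0.07,0.4,0],[0,0,0.8,0],[0,0,1,0],[0,0,0.7,0],[0,0,0.46,0],[0,0,0,0],[0,0,0,0]]]' 45
python3 -m handwheel '[[[0,0,0,0],[0,0,0,0],[0,0,0,0],[0,0,0,0],[0,0,0,0]]]' 10 40
python3 -c "
from h import *
go(.6,-.17,.08)"
```

```text
-0.23 maxx 0.444 z there 0.11
-0.205 maxx 0.47 z there 0.091
-0.18 maxx 0.488 z there 0.091
-0.155 maxx 0.483 z there 0.092
t: 19.25
tcp_pos: [0.6006, -0.175, 0.0799]
tool_rot: [0.788, 0.616, 0.0, 0.001]
force: [0.8, 0.0, -0.5]
finger_gap: 0.529
gripper_force: 0.0
t: 19.88
tcp_pos: [0.6004, -0.175, 0.0797]
tool_rot: [0.788, 0.616, 0.0, 0.001]
force: [-0.5, -0.8, 3.3]
finger_gap: 0.173
gripper_force: 39.0
units [ 0.19 -0.06 -0.01] turn 0 t 19.88 tcp [ 0.6004 -0.175   0.0797] yawy -14.0 tilt [ 0.001  -0.0005] F [-0.5 -0.8  3.3] q [-0.46  0.72  1.55 -0.    0.87 -0.22]
```

```bash
python3 - <<'E'
import numpy as np
a=.86+.2*np.arange(0,34); y=35*np.sin(a)/25; z=-35*np.cos(a)/25
for i in range(33): print(round(a[i+1],2),round(y[i+1],2)-round(y[i],2).__float__(),round(z[i+1],2)-round(z[i],2)) if 0 else print(f"{a[i+1]:.2f} [0,{round(y[i+1],2)-round(y[i],2):.2f},{round(z[i+1],2)-round(z[i],2):.2f},0]")
E
```

```text
1.06 [0,0.16,0.23,0]
1.26 [0,0.11,0.25,0]
1.46 [0,0.06,0.28,0]
1.66 [0,0.00,0.27,0]
1.86 [0,-0.05,0.28,0]
2.06 [0,-0.10,0.26,0]
2.26 [0,-0.16,0.23,0]
2.46 [0,-0.20,0.20,0]
2.66 [0,-0.23,0.15,0]
2.86 [0,-0.26,0.10,0]
3.06 [0,-0.28,0.06,0]
3.26 [0,-0.28,-0.01,0]
3.46 [0,-0.27,-0.06,0]
3.66 [0,-0.25,-0.11,0]
3.86 [0,-0.23,-0.17,0]
4.06 [0,-0.19,-0.20,0]
4.26 [0,-0.15,-0.24,0]
4.46 [0,-0.10,-0.26,0]
4.66 [0,-0.04,-0.28,0]
4.86 [0,0.02,-0.28,0]
5.06 [0,0.06,-0.27,0]
5.26 [0,0.12,-0.25,0]
5.46 [0,0.17,-0.22,0]
5.66 [0,0.21,-0.19,0]
5.86 [0,0.25,-0.14,0]
6.06 [0,0.26,-0.09,0]
6.26 [0,0.28,-0.03,0]
6.46 [0,0.28,0.02,0]
6.66 [0,0.27,0.08,0]
6.86 [0,0.24,0.13,0]
7.06 [0,0.22,0.17,0]
7.26 [0,0.18,0.22,0]
7.46 [0,0.13,0.24,0]
```

```bash
cat >> h.py <<'E'
def crank():
    s=sense(); a=np.radians(76.0); ux=np.array([np.cos(a),np.sin(a)]); uy=np.array([-ux[1],ux[0]]); o=np.array([.6103,-.0222])
    t=np.array(s["tcp_pos"]); v=t[:2]-o; Y=v@uy*1000; Z=t[2]*1000+13.5-70
    an=np.arctan2(-Y,Z)%(2*np.pi); F=np.array(s["force"]); Fy=F[:2]@uy
    # tangential direction of growing a: y -cos a, z -sin a ; radial: -sin a, cos a
    print("t",round(s["t"],2),"a",round(an,3),"r",round(np.hypot(Y,Z),1),"X",round(v@ux*1000,1),"resist",round(Fy*np.cos(an)+F[2]*np.sin(an),1),"radial out",round(-Fy*np.sin(an)+F[2]*np.cos(an),1),"grip",round(s["gripper_force"],1),"gap",round(s["finger_gap"],3))
E
python3 -c "
from h import *
crank()"
python3 -m handwheel '[[[0,0.16,0.23,0],[0,0.11,0.25,0],[0,0.06,0.28,0],[0,0,0.27,0],[0,0,0,0]]]'
python3 -c "
from h import *
crank()"
```

```text
t 19.88 a 0.867 r 35.9 X -150.7 resist 2.7 radial out 1.9 grip 39.0 gap 0.173
t: 20.5
tcp_pos: [0.6068, -0.1765, 0.0518]
tool_rot: [0.788, 0.616, -0.001, -0.001]
force: [-3.1, -1.8, -4.7]
finger_gap: 0.169
gripper_force: 39.0
t 20.5 a 1.707 r 34.3 X -150.6 resist -5.0 radial out -1.9 grip 39.0 gap 0.169
```

```bash
python3 -m handwheel '[[[0,-0.05,0.28,0],[0,-0.1,0.26,0],[0,-0.16,0.23,0],[0,-0.2,0.2,0],[0,-0.23,0.15,0]]]'
python3 -c "
from h import *
crank()"
python3 -m handwheel '[[[0,-0.26,0.1,0],[0,-0.28,0.06,0],[0,-0.28,-0.01,0],[0,-0.27,-0.06,0]]]'
python3 -c "
from h import *
crank()"
```

```text
t: 21.12
tcp_pos: [0.59, -0.1722, 0.0274]
tool_rot: [0.788, 0.616, 0.0, 0.0]
force: [-5.3, 1.8, 17.9]
finger_gap: 0.169
gripper_force: 41.1
t 21.12 a 2.621 r 33.5 X -150.5 resist 4.0 radial out -18.3 grip 41.1 gap 0.169
t: 21.62
tcp_pos: [0.5673, -0.1666, 0.0241]
tool_rot: [0.788, 0.615, 0.003, 0.004]
force: [5.2, -0.2, 0.2]
finger_gap: 0.168
gripper_force: 39.5
t 21.62 a 3.348 r 33.1 X -150.6 resist 5.0 radial out -1.2 grip 39.5 gap 0.168
```

```bash
python3 -m handwheel '[[[0,-0.25,-0.11,0],[0,-0.23,-0.17,0],[0,-0.19,-0.2,0],[0,-0.15,-0.24,0]]]'
python3 -c "
from h import *
crank()"
python3 -m handwheel '[[[0,-0.1,-0.26,0],[0,-0.04,-0.28,0],[0,0.02,-0.28,0],[0,0.06,-0.27,0]]]'
python3 -c "
from h import *
crank()"
```

```text
t: 22.12
tcp_pos: [0.5438, -0.1607, 0.0414]
tool_rot: [0.788, 0.616, 0.0, 0.0]
force: [5.2, -0.4, -3.0]
finger_gap: 0.169
gripper_force: 39.1
t 22.12 a 4.258 r 34.5 X -150.4 resist 4.9 radial out -3.3 grip 39.1 gap 0.169
t: 22.62
tcp_pos: [0.5409, -0.1599, 0.0685]
tool_rot: [0.788, 0.616, -0.001, -0.001]
force: [0.9, -0.9, -6.6]
finger_gap: 0.163
gripper_force: 39.0
t 22.62 a 5.052 r 36.1 X -150.4 resist 5.8 radial out -3.2 grip 39.0 gap 0.163
```

```bash
python3 -m handwheel '[[[0,0.12,-0.25,0],[0,0.17,-0.22,0],[0,0.21,-0.19,0]]]'
python3 -c "
from h import *
crank()"
python3 -m handwheel '[[[0,0.12,-0.08,0],[0,0.13,-0.06,0],[0,0,0,0]]]'
python3 -c "
from h import *
crank()"
python3 -m handwheel '[[[0,0.13,-0.05,0],[0,0.13,-0.04,0],[0,0,0,0]]]'
python3 -c "
from h import *
crank()
a=np.radians(76.0); ux=np.array([np.cos(a),np.sin(a)]); uy=np.array([-ux[1],ux[0]]); o=np.array([.6103,-.0222])
p,d=snapshot('top'); cv2.imwrite('pics/top6.png',p[:,:,::-1]); P=cloud('top',d); X=(P[:,:,:2]-o)@ux*1000; Y=(P[:,:,:2]-o)@uy*1000; Z=P[:,:,2]*1000
k=(Z>80)&(Z<95)&(X>-80)&(X<60)&(abs(Y)<22); print(k.sum(),np.histogram(X[k],np.arange(-70,61,5)))
k=(Z>80)&(Z<95)&(abs(Y)>26)&(abs(Y)<31); print('blank ends X',np.percentile(X[k&(abs(X)<40)],[0,5,50,95,100]).round(1))"
```

```text
t: 23.0
tcp_pos: [0.5512, -0.1625, 0.0849]
tool_rot: [0.788, 0.616, -0.002, -0.003]
force: [-5.6, -0.8, -2.1]
finger_gap: 0.172
gripper_force: 39.4
t 23.0 a 5.594 r 36.8 X -150.4 resist 5.4 radial out 1.7 grip 39.4 gap 0.172
t: 23.38
tcp_pos: [0.5579, -0.1642, 0.0894]
tool_rot: [0.788, 0.616, -0.002, -0.003]
force: [-6.4, -0.4, 3.5]
finger_gap: 0.168
gripper_force: 40.1
t 23.38 a 5.818 r 36.8 X -150.4 resist 3.9 radial out 5.9 grip 40.1 gap 0.168
t: 23.75
tcp_pos: [0.5652, -0.1661, 0.0923]
tool_rot: [0.788, 0.616, -0.001, -0.001]
force: [-5.6, 0.2, 5.8]
finger_gap: 0.167
gripper_force: 40.2
t 23.75 a 6.037 r 36.9 X -150.5 resist 3.9 radial out 6.9 grip 40.2 gap 0.167
883 (array([ 0,  0, 13, 43, 45, 45, 44, 26, 33, 43, 44, 43, 42, 44, 44, 44, 43,
       42, 44, 44, 41, 43, 43, 28,  0,  0]), array([-70, -65, -60, -55, -50, -45, -40, -35, -30, -25, -20, -15, -10,
        -5,   0,   5,  10,  15,  20,  25,  30,  35,  40,  45,  50,  55,
        60]))
blank ends X [-21.7 -19.7  -2.   15.2  17. ]
```

```bash
python3 -m handwheel '[[[0,0.14,-0.02,0],[0,0.14,-0.01,0],[0,0,0,0]]]'
python3 -c "
from h import *
crank()"
python3 -m handwheel '[[[0,0.14,0,0],[0,0,0,0]]]'
python3 -c "
from h import *
crank()"
python3 -m handwheel '[[[0,0.14,0.01,0],[0,0,0,0]]]'
python3 -c "
from h import *
crank()"
```

```text
t: 24.18
tcp_pos: [0.5712, -0.1676, 0.0932]
tool_rot: [0.788, 0.616, -0.002, -0.002]
force: [-8.2, 0.6, 9.4]
finger_gap: 0.166
gripper_force: 40.5
t 24.18 a 6.209 r 36.8 X -150.5 resist 7.4 radial out 9.9 grip 40.5 gap 0.166
t: 24.42
tcp_pos: [0.5741, -0.1683, 0.0933]
tool_rot: [0.788, 0.616, -0.002, -0.003]
force: [-9.3, 1.4, 9.2]
finger_gap: 0.17
gripper_force: 40.6
t 24.43 a 0.007 r 36.8 X -150.6 resist 9.4 radial out 9.1 grip 40.6 gap 0.17
t: 24.68
tcp_pos: [0.5771, -0.1691, 0.0931]
tool_rot: [0.788, 0.616, -0.002, -0.003]
force: [-9.6, 1.2, 9.0]
finger_gap: 0.168
gripper_force: 40.7
t 24.68 a 0.092 r 36.7 X -150.6 resist 10.4 radial out 8.1 grip 40.7 gap 0.168
```

```bash
python3 -m handwheel '[[[0,0.14,0.02,0],[0,0,0,0],[0,0,0,0]]]'
python3 -c "
from h import *
crank()"
```

```text
t: 25.05
tcp_pos: [0.5801, -0.1698, 0.0926]
tool_rot: [0.788, 0.616, -0.003, -0.003]
force: [-10.6, 0.2, 10.7]
finger_gap: 0.166
gripper_force: 40.7
t 25.05 a 0.177 r 36.7 X -150.5 resist 12.0 radial out 8.7 grip 40.7 gap 0.166
```

It tightened: resistance rose from about 4.5 N to 12 N, so roughly 100 N at the jaw. I'll let go, rise and check.

```bash
python3 -m handwheel '[[[0,0,0,0],[0,0,0,0],[0,0,0,0],[0,0,-0.4,0],[0,0,-0.8,0],[0,0,-1,0],[0,0,-1,0],[0,0,-0.5,0],[0,0,0,0],[0,0,0,0]]]' 45
python3 - <<'E'
from h import *
a=np.radians(76.0); ux=np.array([np.cos(a),np.sin(a)]); uy=np.array([-ux[1],ux[0]]); o=np.array([.6103,-.0222])
s=sense(); p,d=snapshot("wrist"); cv2.imwrite("pics/w7.png",p[:,:,::-1])
for n in ("wrist","top"):
    if n=="top": p,d=snapshot(n); cv2.imwrite("pics/top7.png",p[:,:,::-1])
    P=cloud(n,d,s); X=(P[:,:,:2]-o)@ux*1000; Y=(P[:,:,:2]-o)@uy*1000; Z=P[:,:,2]*1000
    k=(Z>80)&(Z<96)&(X>-80)&(X<60)&(abs(Y)<22); print(n,np.histogram(X[k],np.arange(-70,61,5))[0])
    k=(Z>80)&(Z<95)&(abs(X)<40)&(abs(Y)<45)
    for sg in (1,-1):
        e=k&(sg*Y>26.5); print(' end',sg,e.sum(),X[e].min().round(1) if e.any() else '',X[e].max().round(1) if e.any() else '', (sg*Y[e]).max().round(1) if e.any() else '', np.median(Z[e]).round(1))
    q=(X<-125)&(X>-165)&(abs(Y)<50)&(Z>60)&(Z<120); print(' sleeve Y',np.percentile(Y[q],[3,97]).round(1),'Ztop',np.percentile(Z[q],98).round(1)) if q.any() else 0
E
```

```text
t: 26.3
tcp_pos: [0.5832, -0.1704, 0.1825]
tool_rot: [0.788, 0.616, -0.0, -0.001]
force: [0.1, 0.2, 0.2]
finger_gap: 0.526
gripper_force: 0.0
wrist [  0   0 252 512 515 517 519 202 605 501 514   0   0   0   0   0   0   0
   0   0   0   0   0   0   0   0]
 end 1 105 -22.2 -15.5 31.9 86.9
 end -1 95 -22.3 -15.7 31.4 86.8
 sleeve Y [-3.2 11.4] Ztop 113.4
top [ 0  1 11 43 43 43 45 30 31 46 42 45 44 44 43 44 44 43 45 43 43 43 45 28
  0  0]
 end 1 47 -21.7 15.7 32.3 87.5
 end -1 37 -20.5 17.0 31.8 87.3
 sleeve Y [-3.  11.6] Ztop 115.1
```

View pics/w7.png

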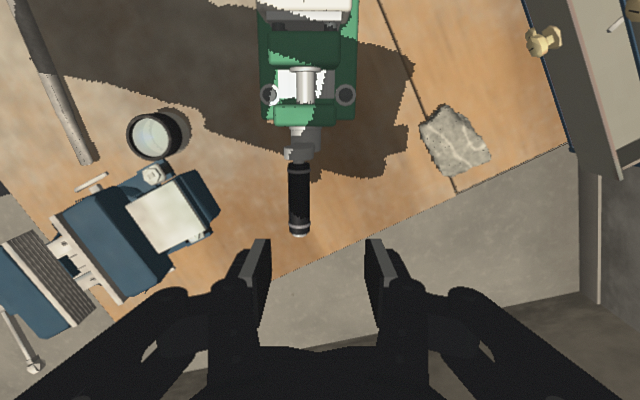

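The wrist view shows the crank nearly upright, with the sleeve at (299,200). On release it sprang back by about 0.3 rad, so the remaining clamp force is uncertain. I'll regrip, re-tighten, then ease off to zero hand force before letting go so that it can't rebound.

```bash
python3 -m handwheel '[[[0,-0.3,0.3,0],[0,-0.25,0.8,0],[0,0,1,0],[0,0,0.9,0],[0,0,0.5,0],[0,0,0.14,0],[0,0,0,0],[0,0,0,0]]]' 45
python3 -c "
from h import *
crank()"
python3 -m handwheel '[[[0,0,0,0],[0,0,0,0],[0,0,0,0],[0,0,0,0],[0,0,0,0]]]' 10 40
python3 -c "
from h import *
crank()"
python3 -m handwheel '[[[0,0.07,0,0],[0,0,0,0]]]'
python3 -c "
from h import *
crank()"
python3 -m handwheel '[[[0,0.07,0,0],[0,0,0,0]]]'
python3 -c "
from h import *
crank()"
```

```text
t: 27.4
tcp_pos: [0.571, -0.1676, 0.0931]
tool_rot: [0.788, 0.616, 0.0, 0.001]
force: [0.3, -0.8, 0.5]
finger_gap: 0.523
gripper_force: 0.0
t 27.4 a 6.202 r 36.7 X -150.6 resist -0.5 radial out 0.5 grip 0.0 gap 0.523
t: 28.02
tcp_pos: [0.5701, -0.1674, 0.0929]
tool_rot: [0.788, 0.616, -0.0, -0.0]
force: [-2.9, -0.5, 5.7]
finger_gap: 0.165
gripper_force: 39.1
t 28.02 a 6.177 r 36.6 X -150.6 resist 2.1 radial out 6.0 grip 39.1 gap 0.165
t: 28.28
tcp_pos: [0.5701, -0.1674, 0.0928]
tool_rot: [0.788, 0.616, -0.001, -0.002]
force: [-6.2, 0.5, 9.1]
finger_gap: 0.171
gripper_force: 39.4
t 28.27 a 6.177 r 36.5 X -150.6 resist 5.2 radial out 9.7 grip 39.4 gap 0.171
t: 28.52
tcp_pos: [0.5708, -0.1676, 0.0929]
tool_rot: [0.788, 0.616, -0.002, -0.003]
force: [-8.6, -0.1, 11.0]
finger_gap: 0.173
gripper_force: 39.6
t 28.52 a 6.196 r 36.5 X -150.6 resist 7.3 radial out 11.7 grip 39.6 gap 0.173
```

```bash
python3 -m handwheel '[[[0,0.14,0,0],[0,0.14,0.01,0],[0,0,0,0],[0,0,0,0]]]'
python3 -c "
from h import *
crank()"
python3 -m handwheel '[[[0,-0.07,0,0],[0,-0.07,0,0],[0,0,0,0]]]'
python3 -c "
from h import *
crank()"
python3 -m handwheel '[[[0,-0.07,0,0],[0,0,0,0]]]'
python3 -c "
from h import *
crank()"
```

```text
t: 29.02
tcp_pos: [0.5771, -0.1692, 0.0928]
tool_rot: [0.788, 0.616, -0.002, -0.003]
force: [-8.7, 1.0, 10.9]
finger_gap: 0.17
gripper_force: 39.7
t 29.02 a 0.091 r 36.4 X -150.6 resist 9.6 radial out 10.1 grip 39.7 gap 0.17
t: 29.4
tcp_pos: [0.5765, -0.169, 0.0929]
tool_rot: [0.788, 0.616, -0.0, -0.0]
force: [-3.1, -0.2, 7.9]
finger_gap: 0.17
gripper_force: 39.4
t 29.4 a 0.074 r 36.5 X -150.6 resist 3.5 radial out 7.6 grip 39.4 gap 0.17
t: 29.65
tcp_pos: [0.5752, -0.1687, 0.093]
tool_rot: [0.788, 0.616, -0.0, 0.0]
force: [-2.7, 0.7, 8.2]
finger_gap: 0.169
gripper_force: 39.4
t 29.65 a 0.039 r 36.5 X -150.6 resist 3.1 radial out 8.1 grip 39.4 gap 0.169
```

```bash
python3 -m handwheel '[[[0,-0.07,0,0],[0,0,0,0]]]'
python3 -c "
from h import *
crank()"
python3 -m handwheel '[[[0,-0.07,0,0],[0,0,0,0]]]'
python3 -c "
from h import *
crank()"
```

```text
t: 29.9
tcp_pos: [0.5738, -0.1684, 0.093]
tool_rot: [0.788, 0.616, 0.0, 0.0]
force: [-3.7, 0.3, 7.4]
finger_gap: 0.172
gripper_force: 39.4
t 29.9 a 6.283 r 36.5 X -150.6 resist 3.6 radial out 7.4 grip 39.4 gap 0.172
t: 30.15
tcp_pos: [0.5724, -0.168, 0.093]
tool_rot: [0.788, 0.616, 0.0, 0.001]
force: [-1.8, 1.0, 7.3]
finger_gap: 0.172
gripper_force: 39.3
t 30.15 a 6.243 r 36.5 X -150.6 resist 1.7 radial out 7.3 grip 39.3 gap 0.172
```

```bash
python3 -m handwheel '[[[0,-0.04,0,0],[0,0,0,0]]]'; python3 -c "
from h import *
crank()"
python3 -m handwheel '[[[0,0,0,0],[0,0,0,0],[0,0,0,0],[0,0,-0.4,0],[0,0,-0.8,0],[0,0,-1,0],[0,0,-1,0],[0,0,-0.5,0],[0,0,0,0],[0,0,0,0]]]' 45
python3 - <<'E'
from h import *
a=np.radians(76.0); ux=np.array([np.cos(a),np.sin(a)]); uy=np.array([-ux[1],ux[0]]); o=np.array([.6103,-.0222])
s=sense(); print(np.round(s["force"],1))
for n in ("wrist","top"):
    p,d=snapshot(n); P=cloud(n,d,s); X=(P[:,:,:2]-o)@ux*1000; Y=(P[:,:,:2]-o)@uy*1000; Z=P[:,:,2]*1000
    q=(X<-125)&(X>-165)&(abs(Y)<50)&(Z>60)&(Z<120); print(n,' sleeve Y',np.percentile(Y[q],[3,97]).round(1),'Ztop',np.percentile(Z[q],98).round(1))
def c(x,y,r,z): k=(np.hypot(P[:,:,0]-x,P[:,:,1]-y)<r)&(abs(P[:,:,2]-z)<.012); return P[k][:,:2].mean(0).round(4)
now=c(.446,-.096,.04,.037),c(.645,.2,.06,.1); P=cloud("top",np.load("pics/top0.npy")); print("loupe,tin now",now,"before",c(.446,-.096,.04,.037),c(.645,.2,.06,.1))
E
```

```text
t: 30.4
tcp_pos: [0.5717, -0.1678, 0.093]
tool_rot: [0.788, 0.616, 0.0, 0.001]
force: [-2.4, -0.4, 6.3]
finger_gap: 0.168
gripper_force: 39.3
t 30.4 a 6.222 r 36.6 X -150.6 resist 1.8 radial out 6.4 grip 39.3 gap 0.168
t: 31.65
tcp_pos: [0.5705, -0.1673, 0.1837]
tool_rot: [0.788, 0.616, -0.0, -0.001]
force: [0.1, -0.5, 0.2]
finger_gap: 0.526
gripper_force: 0.0
[ 0.1 -0.5  0.2]
wrist  sleeve Y [-2.9 11.4] Ztop 113.4
top  sleeve Y [-3.  11.8] Ztop 114.8
loupe,tin now (array([ 0.4464, -0.0958]), array([0.6507, 0.2022])) before [ 0.4463 -0.0959] [0.6506 0.2025]
```

The loupe and tin haven't moved. The crank rests at the same angle as before, which is the friction-held equilibrium. The earlier breakaway of 7.3 N against about 4.5 N turning freely implies about 40 N of clamp force. Handing in.

```bash
python3 -c "
from station import *
print(sign_off())"
```

```text
the job is handed in; nothing more can be done
None
```

The job is handed in at about 32 s with no verdict returned: the blank lies flat, square and centred in the vise, clamped against the fixed jaw at an estimated 40 N (felt at the crank, not measured directly), with the crank released and the tin and loupe unmoved.

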